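# Wind a tube off-cut up to the stop of a hand-cranked feed slide

## Task

Lay the small square tube off-cut lengthwise into the pocket of the feed slide's carriage and let go of it. Then grip the crank's upright handle and wind it counter-clockwise (seen from above) at a steady pace of less than one turn a second; once in each turn it goes heavy and just after wants to spring ahead, so keep hold and never let it race on or swing back. Stop as soon as you feel the off-cut come firmly up against the sprung pad, before the pad is pressed solid, and let go, leaving the off-cut nipped there and the other things on the table where they lie.

Things in the scene. Friction and masses are not known exactly. Their poses are not given: they have to be found in the camera images.
- offcut: the small square steel tube off-cut, dark, 26x26 mm across and 60 mm long, about 80 g, lying on the table. Origin: centre of its underside; y along its length, z up. (The bigger square off-cut, 38x38x100 mm with paint splashes, is not wanted and does not fit.)
- feeder: the hand-cranked feed slide, a grey and steel machine 310 mm long (its y) and 210 mm wide, fixed on the table. Origin on the table surface, z up; it stands turned a little about z. Its carriage runs along its y on two rails at x = +50 mm, towards the stop pad at the +y end; the crank wheel is on the side of the robot (-x).
- stop_mean (a point): a fixed point on the feeder, the MEAN place of the stop pad's face (34 mm wide, 45 mm above the table). An adjusting screw sets the real face up to 12 mm nearer or farther along y, differently each time and not measured: feel for it. The pad gives about 1 mm per 10 N for 4 mm and is then solid.
- pocket (a point): where the middle of the off-cut's underside lies when it is in the carriage's pocket against the pusher wall; moves with the carriage, axes as the feeder's, 30 mm above the table. Flat floor, 34 mm wide between side lips 10 mm high; pusher wall (18 mm high) at its -y end, open at +y, where the off-cut sticks out about 10 mm. It may lie up to 15 mm ahead of the wall.
- carriage: the steel carriage of the feed slide, 52 mm long and 50 mm wide, 26 mm high; it holds the off-cut and its pusher wall drives it along. Origin: middle of its underside, 22 mm above the table, axes as the feeder's.
- crank (a joint): angle of the crank wheel (rad), growing counter-clockwise from above; each rad feeds the carriage 9.55 mm towards the pad. Starts at 0 to 2.5; the off-cut meets the pad between 12.7 and 15.4. Friction (about 5 N at the handle while it moves, some 2 N of it still felt when paused) holds it where it is left; each 10 N on the pad adds about 2 N at the handle.
- crank_axis (a point): a point on the crank's vertical axis, 85 mm above the table, fixed on the feeder. The heavy points are at crank angles 4.0 and 10.3: from 0.42 rad before, the lobe on the rim pushes back the spring plunger's roller (up to 15 N more at the handle); until 0.42 rad after, the roller drives the crank ahead as strongly.
- grip_mid (a point): where to take the crank handle: on the axis of its upright black round grip, 22 mm across, from 59 to 104 mm above the table; this point is 85 mm up and 45 mm from the crank axis. The grip spins freely on its pin, so the hand need not turn with it. Round it nothing of the machine is higher than 62 mm.
- big_offcut: the bigger square tube off-cut, 38x38x100 mm; leave it. Origin: centre of its underside.
- bolt: big bolt lying on the table, 27x70x24 mm; leave it.
- nut: big nut lying flat, 36x41x19 mm; leave it.
- pliers: pliers, 63x196x14 mm; leave them.
- spanner: spanner lying flat, 36x247x10 mm; leave it.
Things that resemble listed ones, but are neither listed nor needed, are in the scene too. Leave any blue or green look-alike of the offcut alone.

How it is judged:
By the outcome, as a careful person would: the job done as asked, in the order asked, and still so for the second after the job is handed in, with the robot touching nothing.
It also fails if it takes over 72 s, if anything falls off the work surface, if the arm or the gripper's body presses on something with over 40 N, if the wrist force passes 120 N, or if a joint passes its speed limit or range.

## Robot

A 6-joint arm with a two-finger parallel gripper is mounted at the origin on a cart in front of the work surface, level with it; the furniture and walls round the work are solid. World frame = base frame: x ahead of the robot, y to its left, z up, the work surface at z = 0. Lengths are in mm, angles in rad, forces in N, time in s.
With the tool pointing down it reaches from about 350 to 975 mm from the base axis. Payload 17.4 kg.
Tool frame: the origin (TCP) lies on the centre line of the jaws, within the pads' length; the fingertips stand 14 mm ahead of it and the grasp point (between the pads) lies 5 mm behind it; z points along the fingers, y is the line along which they close (so a half turn about z gives the same grasp; the last joint's range is limited). The gripper opens to 85 mm and grips with 20 to 120 N. Pads are 22 mm wide; open, the fingers measure 114 mm over their backs; the gripper's body (76 mm by 85 mm) begins 54 mm behind the grasp point. The pads swing forward as they close: fully open they stand 13 mm farther back than shut.
Start: joints at [-1.292, 0.116, 1.442, -0, 1.584, -0.038], TCP at [210.272, -641.419, 245.303] pointing down, gripper open.
Joint ranges: [-2.83, 2.83], [-0.83, 2.19], [0.07, 2.5], [-1.14, 4.28], [0.01, 3], [-2.97, 2.97]. Speed limits (rad/s): [1.89, 1.89, 2.22, 3.14, 3.14, 3.14].

## Interface

Orientations are given as a unit quaternion [x, y, z, w].
In Python, from workcell import bot gives the robot as it stands.
- The arm moves only by the tool carry_out, never from a script. Its argument "series" is a list of rows, each a list of 5 numbers: the shift along the tool's x, y, z in mm, then the turn about the tool's z in rad, then the finger opening in mm, from 0 to 85.4. In form: [[tx, ty, tz, turn, grip], ...]. A call has exactly 10 rows; each row shifts and turns the commanded pose from where the row before left it, along the tool's axes as they then stand; what a row does not reach is not made up. A row lasts 1/8 s, in which the tool goes at most 62.5 mm and 10.7 degrees, less where a joint would pass 70% of its speed; a pose out of reach is approached as far as the arm can. A call with a gripper value outside its range is refused whole. The fingers move at their own pace and stop on an object; "force" is the grip in N (left out, the last holds). Time passes only in rows, so rows that do not move let the fingers close, or fill a call up. It gives the time, the measured TCP pose, the force, the opening and the grip force at its end, in the units of the state.
- bot.get_obs(): the state, without advancing time (a new reading comes with each control period).
- bot.read_camera(name): name is "scene" or "top"; returns (picture, depth): 384x512x3 uint8, blue, green, red; 384x512 float32, mm along the optical axis (not along the pixel's ray), 0 where there is no reading.
- bot.camera_info(name): a dict with "K" (3x3 intrinsics, pixels), "xyz" and "attitude" of the camera in the world. Camera axes: x right, y down, z forward; pixel columns grow to the right and rows downward; lengths in mm; the calibration is good to about 2 mm. A picture is of the moment at which its call begins. camera_info takes no time and is no camera call.
- bot.sign_off(): hands the job in; it is judged then, once.
The state is a dict: "clock": time; "qpos": joint angles; "joint_vel": joint speeds; "joint_torque": joint torques, N m; "tool_pos": TCP position; "ee_rot": TCP orientation; "wrist_force": force on the tool from outside, world axes, zero at the start; "wrist_torque": the same for the moment, N m; "finger_gap": opening from 0.0 (shut) to 1.0 (fully open); "finger_force": force on a finger pad.
Only numpy, scipy, OpenCV 4.12 (cv2) and the standard library are available. Lean on these libraries where they do the work, as an engineer would, in place of code of your own. Each camera call takes 0.05 s, during which the arm holds its last target. There are 200 camera calls.

## Working session

There is one attempt and no reset: what is moved stays moved. The work goes in short steps, Python scripts to look and compute and a tool call to move; the robot and the scene stay as the last step left them, time stands still between calls to the robot, and variables do not carry over. Pictures are saved under pics/ and viewed, at most 10 in all, crops included, and the job is handed in when it is done.

Besides the shell and the picture viewer there is one more tool, called as a command line: name --pt "numbers of a row" for each row, then --argument value for the rest. carry_out: Moves the arm, as the interface text tells. Its arguments: {"type":"object","properties":{"series":{"type":"array","items":{"type":"array","items":{"type":"number"}}},"force":{"type":"number"}},"required":["series"]}

```bash
mkdir -p pics; ls
python3 - <<'E'
from workcell import bot
import cv2,numpy as np
o=bot.get_obs()
print({k:np.round(v,3).tolist() for k,v in o.items()})
for n in("scene","top"):
    p,d=bot.read_camera(n); cv2.imwrite(f"pics/{n}0.png",p); np.savez(f"{n}0.npz",p=p,d=d)
    print(n,bot.camera_info(n))
p=[np.load(f"{n}0.npz")["p"] for n in("scene","top")]
cv2.imwrite("pics/top0b.png",cv2.resize(p[1],(800,600),interpolation=cv2.INTER_CUBIC))
E
```

```text
pics
{'clock': 0.0, 'qpos': [-1.292, 0.116, 1.442, -0.0, 1.584, -0.038], 'joint_vel': [-0.0, -0.0, 0.002, -0.001, 0.001, -0.001], 'joint_torque': [-0.003, -73.2, -63.25, -0.0, 0.006, 0.0], 'tool_pos': [210.217, -641.234, 244.54], 'ee_rot': [0.987, 0.158, -0.0, -0.001], 'wrist_force': [0.738, 0.151, 0.615], 'wrist_torque': [-0.067, -0.007, 0.051], 'finger_force': 0.0, 'finger_gap': 1.005}
scene {'K': array([[425.52756216,   0.        , 258.61445986],
       [  0.        , 425.52756216, 184.60494812],
       [  0.        ,   0.        ,   1.        ]]), 'xyz': array([ 15.07596705, 991.4920727 , 657.40958757]), 'attitude': array([-0.19876621,  0.82731097, -0.50993633,  0.12654441])}
top {'K': array([[359.41876409,   0.        , 249.22262083],
       [  0.        , 359.41876409, 196.37190062],
       [  0.        ,   0.        ,   1.        ]]), 'xyz': array([ 376.93999253,  -12.0601927 , 1143.59077877]), 'attitude': array([-0.70256402,  0.70739165, -0.05556407,  0.05397671])}
```

View pics/top0b.png

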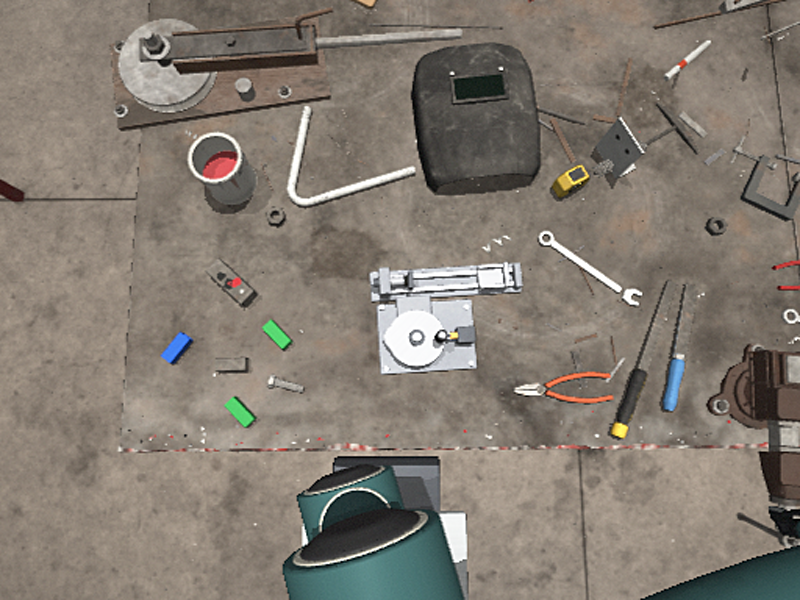

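View pics/scene0.png

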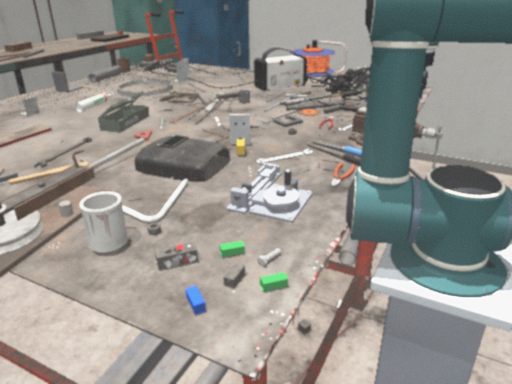

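The top view (800x600) shows the dark off-cut at about (231,365) and the splashed big off-cut at (232,283). On the feeder, the crank wheel is near (415,338), the black handle near (441,337), the carriage near (490,278) and the stop end near (378,280). Next I'll take enlarged crops.

```bash
cat > h.py <<'E'
import numpy as np,cv2
from scipy.spatial.transform import Rotation as R
from workcell import bot
class Cam:
    def __init__(s,n):
        c=bot.camera_info(n); s.K=c["K"]; s.t=c["xyz"]; s.R=R.from_quat(c["attitude"]).as_matrix()
    def plane(s,uv,z):
        uv=np.atleast_2d(uv).astype(float); r=np.c_[(uv-s.K[:2,2])/s.K[0,0],np.ones(len(uv))]@s.R.T
        return s.t+r*((z-s.t[2])/r[:,2])[:,None]
    def cloud(s,d):
        v,u=np.indices(d.shape); c=np.dstack([(u-s.K[0,2])*d/s.K[0,0],(v-s.K[1,2])*d/s.K[0,0],d])
        return c@s.R.T+s.t
    def proj(s,P):
        c=(np.atleast_2d(P)-s.t)@s.R; return c[:,:2]/c[:,2:]*s.K[0,0]+s.K[:2,2]
E
python3 - <<'E'
from h import *
f=np.load("top0.npz"); p,d=f["p"],f["d"]
c=p[160:245,230:340]; cv2.imwrite("pics/crop1.png",cv2.resize(c,None,fx=7,fy=7,interpolation=cv2.INTER_CUBIC))
C=Cam("top"); X=C.cloud(d)
print(np.round(X[160:245:6,232:340:6,2]).astype(int))
f=np.load("scene0.npz"); p2=f["p"]
cv2.imwrite("pics/crop2.png",cv2.resize(p2[150:290,180:320],None,fx=4.2,fy=4.2,interpolation=cv2.INTER_CUBIC))
# dark off-cut
w=p[215:250,125:170]; m=(X[215:250,125:170,2]>12).astype(np.uint8)
hs=cv2.cvtColor(w,cv2.COLOR_BGR2HSV); m[hs[...,1]>120]=0
n,l,s,ce=cv2.connectedComponentsWithStats(m); print(s,ce+[125,215])
for i in range(1,n):
    if s[i,4]<60: continue
    v,u=np.where(l==i); q=X[215:250,125:170][l==i]; print(i,np.median(q,0),q.max(0),q.min(0),cv2.minAreaRect(q[q[:,2]>20][:,:2].astype(np.float32)))
E
```

```text
[[   1    0    3   -2   -3   -1    1   -7    0   -2    1    1   -2   -2
    -2    2   -2    0]
 [  -2   -2   -1   -1   -4    1    0    1   -1   -6   -1   -1    1    1
     1   -2   -2    0]
 [   0   -1   63   -1    2    0   11    8    5   10    8   11    9   29
    28   44   24   -2]
 [  -4   12   60   53   54   59   11    8   10    8   11    8    9   32
    29   32   15    3]
 [  -3   11   62   11   21   55   20   19   18   17   22   22   17   40
    32   26    8   -1]
 [  -2    8   24    9   29   26   25   28    5    1    3   -1   -1   -3
     1    1   -1    0]
 [   0   -2    9    9   26   27   25   23   12    9    8   16   -5    1
     3    1    3    0]
 [  -2    1   10   11   44   42   40   45   10    9    9    9   -2    1
    -1   -2    0   -1]
 [   2   -2   10   12   43   44   45   42   44    7   10    8   -4   -2
     5    1    2    3]
 [  -2   -1    9   45   43   52   60   46  104  104   44   46   43   -3
  1144    0   -2   -4]
 [  -3    0    7   47   44   45   54   44   43   13   10   13   -3    0
    -3    4    2    1]
 [   0    0   12   11   43   43   43   42   41   12    
[... 370 characters left out ...]
    1    1]
 [  13   13   20   10  169]
 [   4   22    1    1    1]
 [  17   27    1    1    1]
 [  28   29    1    1    1]
 [  39   28    1    1    1]
 [   6   31    1    1    1]
 [  30   33    1    1    1]] [[147.02144389 231.85418156]
 [139.         225.        ]
 [146.91715976 232.84615385]
 [129.         237.        ]
 [142.         242.        ]
 [153.         244.        ]
 [164.         243.        ]
 [131.         246.        ]
 [155.         248.        ]]
2 [439.04404865 302.88949103  24.64447929] [ 451.82964042  331.45683277 1143.59077877] [376.93999253 -12.0601927   16.07655512] ((418.3399353027344, 159.11404418945312), (350.7227478027344, 32.431793212890625), 81.68682861328125)
```

View pics/crop1.png

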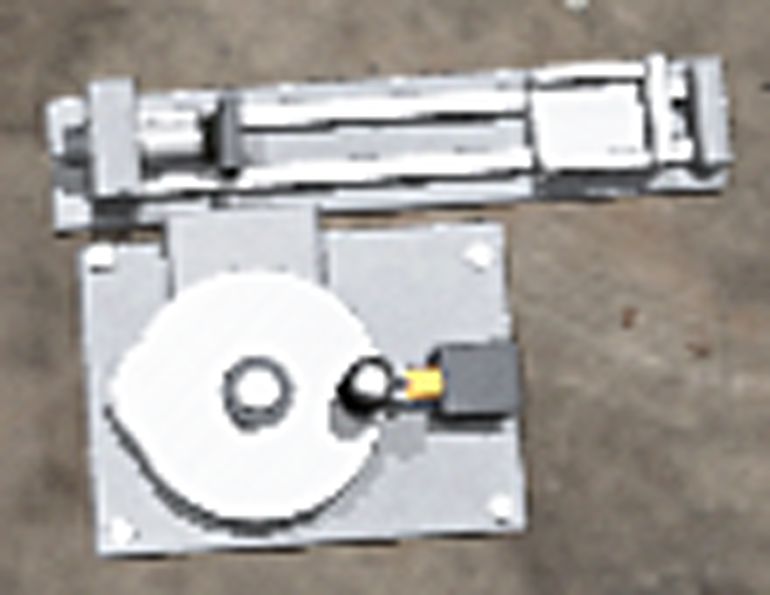

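View pics/crop2.png

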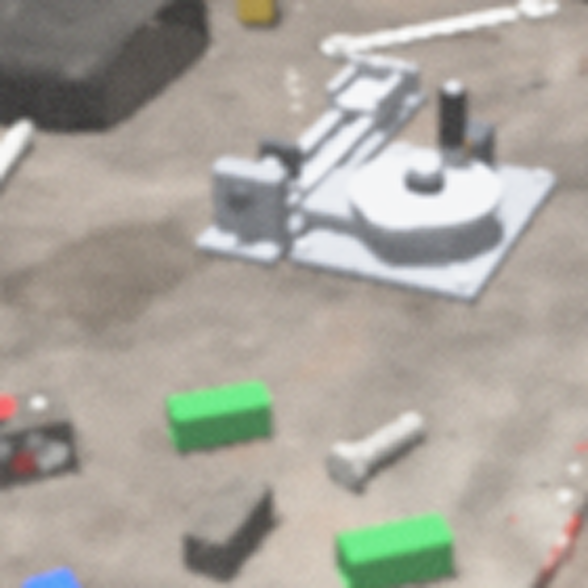

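The crops show the details (crop1 px, 7x): crank hub (262,388), handle top (372,382), plunger to the right at (440,382), and the cam lobe pointing left at (110,395). The carriage spans about x 530–668 with the pusher wall on its right, and the dark pad face is at x≈240. In the scene crop the off-cut lies free between the green blocks.

```bash
cat > plan.py <<'E'
from h import *
import sys
def go(x,y,z,yaw):  # shift in tool axes AFTER turning (turn row first), yaw = world angle of tool x (mod pi)
    o=bot.get_obs(); r=R.from_quat(o["ee_rot"]).as_matrix(); a=np.arctan2(r[1,0],r[0,0])
    t=-((yaw-a+np.pi/2)%np.pi-np.pi/2); b=a-t
    D=np.array([x,y,z])-o["tool_pos"]
    print("pos",o["tool_pos"].round(1),"a",a.round(3),"tilt",np.round(r[:2,2],4),"turn",round(t,3),"shift",np.round([D@[np.cos(b),np.sin(b),0],D@[np.sin(b),-np.cos(b),0],-D[2]],1),"F",o["wrist_force"].round(1),"gap",round(o["finger_gap"]*85.4,1),"t",o["clock"],"q6",o["qpos"][5].round(2))
if __name__=="__main__": go(*map(float,sys.argv[1:5]))
E
python3 - <<'E'
from h import *
f=np.load("top0.npz"); p,d=f["p"],f["d"]; C=Cam("top"); X=C.cloud(d); ok=d>0
def sub(u0,u1,v0,v1,lo,hi):
    q=X[v0:v1,u0:u1][ok[v0:v1,u0:u1]]; return q[(q[:,2]>lo)&(q[:,2]<hi)]
q=sub(135,160,222,242,17,33); print("offcut",len(q),np.median(q,0),cv2.minAreaRect(q[:,:2].astype(np.float32)),q[:,2].mean())
g=cv2.cvtColor(p,cv2.COLOR_BGR2GRAY)
q=sub(275,292,208,225,95,112); print("handle",len(q),q.mean(0))
q=sub(243,290,195,238,38,50); print("wheel",len(q),q.mean(0),cv2.minEnclosingCircle(q[:,:2].astype(np.float32)))
def px(l): return (np.array(l)+.5)/7-.5+[230,160]
def show(n,l,z): print(n,C.plane(px(l),z).round(1)[:,:2].tolist())
show("hub",[(262,388)],61); show("handle",[(372,382)],104)
show("plate corners",[(80,247),(503,224),(525,527),(98,553)],10)
show("railbase",[(53,230),(725,188),(48,100),(720,60)],10)
show("carriage front L/R (z40)",[(530,88),(530,165)],40)
show("wall +y edge",[(650,62),(655,160)],48); show("wall -y edge",[(664,60),(672,160)],48)
show("pad face (z~55)",[(238,100),(240,168)],55)
show("lobe",[(108,395)],45)
np.set_printoptions(linewidth=200)
print(g[165:190,304:336])
print(np.round(X[165:190,304:336,2]).astype(int))
print(g[170:190,255:272]); print(np.round(X[170:190,255:272,2]).astype(int))
E
```

```text
offcut 164 [439.07607479 302.99764899  24.65417203] ((439.1156311035156, 301.402587890625), (60.3375129699707, 24.979122161865234), 89.47462463378906) 24.867486990498332
handle 45 [ 486.31763252 -111.97690015  103.21545002]
wheel 939 [487.5888694  -64.15818885  43.43306403] ((488.8835144042969, -70.66439056396484), 66.25537872314453)
hub [[488.8, -68.5]]
handle [[486.5, -111.9]]
plate corners [[559.2, 11.0], [568.6, -182.4], [430.6, -188.2], [420.4, 3.4]]
railbase [[567.2, 23.3], [584.6, -284.6], [627.9, 25.5], [644.7, -284.9]]
carriage front L/R (z40) [[625.3, -191.8], [590.1, -190.7]]
wall +y edge [[635.0, -244.5], [590.5, -245.0]]
wall -y edge [[635.9, -250.7], [590.4, -252.5]]
pad face (z~55) [[617.4, -60.0], [586.7, -60.5]]
lobe [[487.8, -1.8]]
[[131 128 127 123 123 132 136 136 138 133 123 130 124 122 125 130 129 125 125 126 126 121 115 113 111 119 125 132 131 129 136 136]
 [144 136 125 124 127 131 134 138 132 129 129 132 124 119 124 132 138 129 129 121 113 114 117 115 112 119 126 131 127 132 132 135]
 [133 134 127 124 128 126 126 129 131 123 122 122 125 125 124 124 128 123 130 
[... 8813 characters left out ...]
21 22 50 47 58 57 58 58 56 59 24 21 25 21 20 24 21]
 [50 54 51 55 56 58 57 59 59 61 15 17 13 11 11 15  7]
 [52 54 53 52 54 54 52 61 61 56 10  6  8 10 10 10  9]
 [53 54 53 53 58 54 54 60 60 55  9 12  9 12 13  9  7]
 [48 52 52 45 56 52 55 62 61 58  9  6  6  7 12  8  6]
 [48 42 45 44 51 48 48 60 59 64 12  8 10 14 11 10  9]
 [ 8  8  8  7 10  9  7 62 61 61  6 12 10  9 10 24 21]
 [18 21 19 21 21 19 23 55 52 53 20 21 21 20 22 23 22]
 [21 20 20 22 21 20 22 36 37 35 23 21 16 23 22 21 20]
 [23 25 23 20 26 21 21 18 21 23 22 22 24 22 17 19 20]
 [21 20 18 16 17 16 14 11 13 13 11  7  7 12  9 12  8]
 [ 5  8 10  8  5  9  8 11  9  8 13  8  9  9  7  8  6]
 [ 8  8  9 10  8  9  9 11  9  7  7 25 21 24 28 27 27]]
```

Run:
```python
from h import *
C=Cam("top")
print("pocket lat",C.plane([(315,175.75)],40).round(1),"wall",C.plane([(322.3,176.5)],48).round(1),"front",C.plane([(305.3,177)],30).round(1),"pad",C.plane([(264.4,178)],61).round(1))
a=0.317
for i in range(10):
    D=np.array([27,44]); t=-0.178 if i<7 else 0
    print([round(D@[np.cos(a),np.sin(a)],1),round(D@[np.sin(a),-np.cos(a)],1),4,t]); a-=t
```

```text
pocket lat [[ 613.5 -221.9   40. ]] wall [[ 609.3 -243.1   48. ]] front [[ 611.8 -193.    30. ]] pad [[603.  -62.1  61. ]]
[np.float64(39.4), np.float64(-33.4), 4, -0.178]
[np.float64(44.7), np.float64(-25.9), 4, -0.178]
[np.float64(48.5), np.float64(-17.6), 4, -0.178]
[np.float64(50.9), np.float64(-8.7), 4, -0.178]
[np.float64(51.6), np.float64(0.4), 4, -0.178]
[np.float64(50.7), np.float64(9.6), 4, -0.178]
[np.float64(48.2), np.float64(18.4), 4, -0.178]
[np.float64(44.2), np.float64(26.7), 4, 0]
[np.float64(44.2), np.float64(26.7), 4, 0]
[np.float64(44.2), np.float64(26.7), 4, 0]
```

carry_out --pt "39.5 -33.5 4 -0.178 55" --pt "44.5 -26 4 -0.178 55" --pt "48.5 -17.5 4 -0.178 55" --pt "51 -8.5 4 -0.178 55" --pt "51.5 0.5 4 -0.178 55" --pt "50.5 9.5 4 -0.178 55" --pt "48 18.5 4 -0.178 55" --pt "44 26.5 4 0 55" --pt "44 26.5 4 0 55" --pt "44 26.5 4 0 55" --force 60

```text
clock: 1.35
tool_pos: [480.4, -201.0, 205.0]
ee_rot: [0.71, 0.704, -0.0, -0.0]
wrist_force: [1.1, -0.5, 0.1]
finger_gap: 0.642
finger_force: 0.0
```

```bash
python3 plan.py 439 302 150 1.562
```

```text
pos [ 480.4 -201.   205. ] a 1.563 tilt [-0.0001  0.    ] turn 0.001 shift [502.6 -45.9  55. ] F [ 1.1 -0.5  0.1] gap 54.8 t 1.35 q6 -0.44
```

carry_out --pt "53 -5 5 0 55" --pt "53 -5 5 0 55" --pt "53 -5 5 0 55" --pt "53 -5 5 0 55" --pt "53 -5 5 0 55" --pt "53 -5 5 0 55" --pt "53 -5 5 0 55" --pt "53 -5 5 0 55" --pt "53 -4 10 0 55" --pt "25.5 -2 5 0 55"

```text
clock: 2.6
tool_pos: [437.0, 302.4, 149.4]
ee_rot: [0.709, 0.705, -0.001, -0.0]
wrist_force: [0.1, -0.8, 0.1]
finger_gap: 0.64
finger_force: 0.0
```

```bash
python3 plan.py 439 302 25 1.562
python3 - <<'E'
from h import *
C=Cam("scene"); p,d=bot.read_camera("scene"); u,v=C.proj([439,302,40])[0].astype(int); print(u,v)
cv2.imwrite("pics/s1.png",cv2.resize(p[v-80:v+50,u-70:u+70],None,fx=4,fy=4,interpolation=cv2.INTER_CUBIC))
f=np.load("scene0.npz"); X=C.cloud(f["d"])
w=cv2.cvtColor(f["p"],cv2.COLOR_BGR2HSV); q=X[(X[...,2]>19)&(X[...,2]<32)&(f["d"]>0)&(abs(X[...,0]-439)<45)&(abs(X[...,1]-302)<50)&(w[...,1]<110)]
print(len(q),q.mean(0),cv2.minAreaRect(q[:,:2].astype(np.float32)))
E
```

```text
pos [437.  302.4 149.4] a 1.565 tilt [-0.0011 -0.0004] turn 0.003 shift [ -0.4   2.  124.4] F [ 0.1 -0.8  0.1] gap 54.7 t 2.6 q6 0.56
234 265
212 [438.19693584 304.32475385  25.67868914] ((439.5666809082031, 302.2819519042969), (28.342296600341797, 61.874881744384766), 0.9357009530067444)
```

carry_out --pt "-0.4 2 20 0 55" --pt "0 0 25 0 55" --pt "0 0 25 0 55" --pt "0 0 25 0 55" --pt "0 0 20 0 55" --pt "0 0 7 0 55" --pt "0 0 0 0 20" --pt "0 0 0 0 20" --pt "0 0 0 0 20" --pt "0 0 0 0 20" --force 60

```text
clock: 3.9
tool_pos: [440.4, 300.1, 29.3]
ee_rot: [0.71, 0.704, 0.001, 0.0]
wrist_force: [-1.1, -1.4, 7.2]
finger_gap: 0.288
finger_force: 59.2
```

```bash
python3 plan.py 611.8 -208.5 120 1.626
```

```text
pos [440.4 300.1  29.3] a 1.563 tilt [0.0014 0.0008] turn -0.063 shift [-517.3  143.1  -90.7] F [-1.1 -1.4  7.2] gap 24.6 t 3.9 q6 0.56
```

carry_out --pt "0 0 -10 0 20" --pt "0 0 -20 0 20" --pt "0 0 -35 0 20" --pt "0 0 -35 0 20" --pt "0 0 -20 -0.063 20" --pt "-20 6 0 0 20" --pt "-40 11 0 0 20" --pt "-50 14 0 0 20" --pt "-50 14 0 0 20" --pt "-50 14 0 0 20"

```text
clock: 5.15
tool_pos: [510.8, 91.8, 150.0]
ee_rot: [0.687, 0.726, 0.001, 0.0]
wrist_force: [0.8, 0.1, -1.4]
finger_gap: 0.282
finger_force: 58.5
```

```bash
python3 plan.py 611.8 -208.5 120 1.626
```

```text
pos [510.8  91.8 150. ] a 1.626 tilt [0.0016 0.0003] turn 0.0 shift [-305.4   84.3   30. ] F [ 0.8  0.1 -1.4] gap 24.1 t 5.15 q6 0.07
```

carry_out --pt "-45 14 0 0 20" --pt "-45 13 0 0 20" --pt "-45 13 0 0 20" --pt "-45 13 0 0 20" --pt "-45 12 0 0 20" --pt "-40 10 10 0 20" --pt "-25 6 20 0 20" --pt "-12 3 20 0 20" --pt "-3.5 0.5 0 0 20" --pt "0 0 0 0 20"

```text
clock: 6.4
tool_pos: [611.7, -206.5, 99.2]
ee_rot: [0.687, 0.726, 0.0, 0.0]
wrist_force: [0.1, 0.6, -0.4]
finger_gap: 0.286
finger_force: 58.5
```

```bash
python3 plan.py 611.8 -208.5 61 1.626
python3 - <<'E'
from h import *
C=Cam("scene"); p,d=bot.read_camera("scene"); u,v=C.proj([611,-208,80])[0].astype(int); print(u,v)
a=p[v-45:v+45,u-60:u+60]
C=Cam("top"); p,d=bot.read_camera("top"); np.savez("top1.npz",p=p,d=d); u,v=C.proj([611,-208,80])[0].astype(int); print(u,v)
b=p[v-45:v+45,u-60:u+60]
cv2.imwrite("pics/s2.png",cv2.resize(np.vstack([a,b]),None,fx=3.3,fy=3.3,interpolation=cv2.INTER_CUBIC))
cv2.imwrite("pics/s2.png",cv2.resize(np.hstack([a,b]),None,fx=3.3,fy=3.3,interpolation=cv2.INTER_CUBIC))
E
```

```text
pos [ 611.7 -206.5   99.2] a 1.626 tilt [ 0.0006 -0.0001] turn 0.0 shift [-2.  -0.1 38.2] F [ 0.1  0.6 -0.4] gap 24.4 t 6.4 q6 -0.42
265 160
312 173
```

View pics/s2.png

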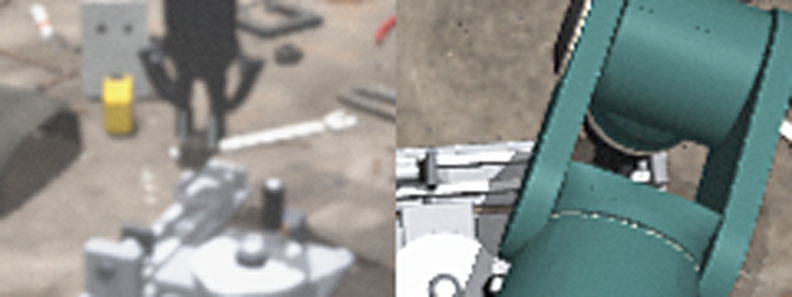

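The left half (scene view) shows the off-cut hanging over the carriage, end-on at about (200,150) and aligned with the pocket. I'll shift it slightly back and lower it.

carry_out --pt "-3 0 6 0 20" --pt "0 0 8 0 20" --pt "0 0 7 0 20" --pt "0 0 5 0 20" --pt "0 0 4 0 20" --pt "0 0 3 0 20" --pt "0 0 3 0 20" --pt "0 0 2 0 20" --pt "0 0 1 0 20" --pt "0 0 0 0 20"

```text
clock: 7.75
tool_pos: [611.7, -210.0, 59.4]
ee_rot: [0.687, 0.726, 0.0, 0.0]
wrist_force: [-0.3, 0.2, -1.9]
finger_gap: 0.284
finger_force: 58.5
```

```bash
python3 plan.py 611.8 -209.5 60 1.626
python3 - <<'E'
from h import *
C=Cam("scene"); p,d=bot.read_camera("scene"); u,v=C.proj([600,-180,50])[0].astype(int); print(u,v)
a=p[v-35:v+40,u-50:u+50]
cv2.imwrite("pics/s3.png",cv2.resize(a,None,fx=7,fy=7,interpolation=cv2.INTER_CUBIC))
E
```

```text
pos [ 611.7 -210.    59.4] a 1.626 tilt [ 0.0001 -0.    ] turn -0.0 shift [ 0.5  0.1 -0.6] F [-0.3  0.2 -1.9] gap 24.3 t 7.75 q6 -0.43
264 171
```

View pics/s3.png

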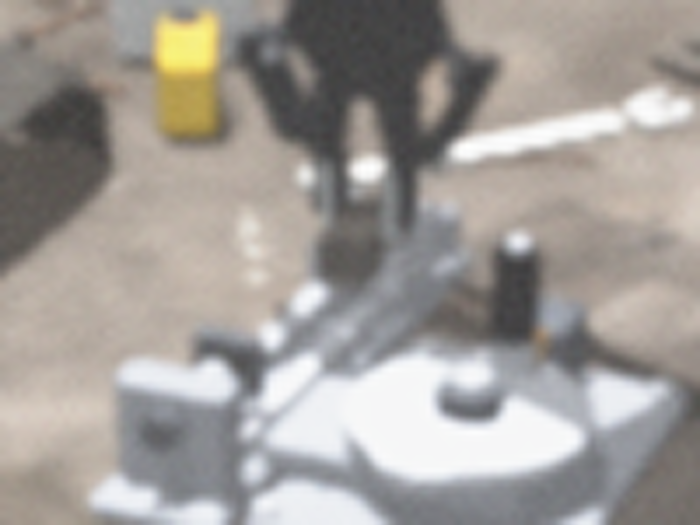

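Its end sits at about (350,245) between the fingers and inside the carriage, with no contact forces. I'll release and lift.

carry_out --pt "0 0 0.5 0 20" --pt "0 0 0 0 45" --pt "0 0 0 0 45" --pt "0 0 0 0 45" --pt "0 0 -10 0 45" --pt "0 0 -25 0 45" --pt "0 0 -30 0 45" --pt "0 0 -30 0 45" --pt "30 -35 -10 0 45" --pt "40 -45 0 0 45"

```text
clock: 9.05
tool_pos: [527.6, -144.3, 165.4]
ee_rot: [0.688, 0.726, 0.0, 0.001]
wrist_force: [0.3, 0.6, 0.6]
finger_gap: 0.524
finger_force: 0.0
```

```bash
python3 plan.py 486.4 -112 150 1.626
python3 - <<'E'
from h import *
A=[]
for n,c in(("scene",[600,-180,50]),("top",[560,-150,50])):
    C=Cam(n); p,d=bot.read_camera(n); np.savez(n+"2.npz",p=p,d=d); u,v=C.proj(c)[0].astype(int); A.append(p[v-40:v+40,u-57:u+57]); print(u,v)
cv2.imwrite("pics/s4.png",cv2.resize(np.hstack(A),None,fx=3.5,fy=3.5,interpolation=cv2.INTER_CUBIC))
E
```

```text
pos [ 527.6 -144.3  165.4] a 1.625 tilt [ 0.0018 -0.0006] turn -0.001 shift [ 34.5 -39.4  15.4] F [0.3 0.6 0.6] gap 44.7 t 9.05 q6 -0.37
264 171
292 192
```

View pics/s4.png

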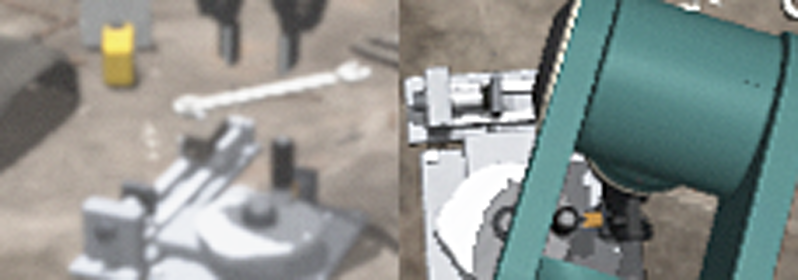

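The left half shows the off-cut in the carriage at (205,150), lying lengthwise. I'll check its seating from the depth data and refine the handle position.

Run:
```python
from h import *
C=Cam("scene"); f=np.load("scene2.npz"); X=C.cloud(f["d"]); g=f["p"].max(-1)
m=(f["d"]>0)&(abs(X[...,0]-611)<25)&(X[...,1]<-160)&(X[...,1]>-250)
q=X[m&(X[...,2]>52)&(X[...,2]<62)]; print(len(q),q.mean(0),cv2.minAreaRect(q[:,:2].astype(np.float32)))
q=X[m&(X[...,2]>62)&(X[...,2]<90)]; print("higher",len(q))
q=X[(f["d"]>0)&(abs(X[...,0]-486)<22)&(abs(X[...,1]+112)<22)&(X[...,2]>75)&(X[...,2]<112)]; print("handle",len(q),q.mean(0),q.min(0),q.max(0))
C2=Cam("top"); f=np.load("top2.npz"); X=C2.cloud(f["d"]); q=X[(f["d"]>0)&(abs(X[...,0]-486)<18)&(abs(X[...,1]+112)<18)&(X[...,2]>97)&(X[...,2]<110)]; print("handle top",len(q),q.mean(0))
print(X[(f["d"]>0)&(abs(X[...,0]-488)<10)&(abs(X[...,1]+68)<10)&(X[...,2]>55)&(X[...,2]<66)].mean(0))
```

```text
63 [ 609.06652513 -205.16257128   56.82477561] ((610.4071655273438, -206.08673095703125), (26.340225219726562, 63.960792541503906), 7.508244037628174)
higher 0
handle 76 [ 485.28989676 -105.24409821   92.73998674] [ 476.06931624 -116.59858445   75.50717455] [498.10948993 -97.72937744 109.63430032]
handle top 44 [ 486.61861544 -111.81662087  103.38843757]
[488.70739525 -61.99078831  59.92144187]
```

carry_out --pt "18 -20 0 0 45" --pt "13 -15 0 0 45" --pt "3.5 -4.3 5 0 45" --pt "0 0 15 0 45" --pt "0 0 20 0 45" --pt "0 0 20 0 45" --pt "0 0 15 0 45" --pt "0 0 10 0 45" --pt "0 0 0 0 45" --pt "0 0 0 0 45"

```text
clock: 10.4
tool_pos: [487.2, -112.3, 79.4]
ee_rot: [0.687, 0.726, 0.0, 0.0]
wrist_force: [-0.1, 1.8, -0.8]
finger_gap: 0.525
finger_force: 0.0
```

```bash
python3 plan.py 486.5 -112 80 1.626
```

```text
pos [ 487.2 -112.3   79.4] a 1.626 tilt [ 0.0008 -0.0002] turn -0.0 shift [ 0.4 -0.7 -0.6] F [-0.1  1.8 -0.8] gap 44.8 t 10.4 q6 -0.33
```

Now I'll close on the handle.

carry_out --pt "0.3 -0.5 0 0 45" --pt "0 0 0 0 15" --pt "0 0 0 0 15" --pt "0 0 0 0 15" --pt "0 0 0 0 15" --pt "0 0 0 0 15" --pt "0 0 0 0 15" --pt "0 0 0 0 15" --pt "0 0 0 0 15" --pt "0 0 0 0 15" --force 90

```text
clock: 11.65
tool_pos: [486.6, -112.0, 79.5]
ee_rot: [0.687, 0.726, 0.0, 0.0]
wrist_force: [-1.5, 0.9, 6.3]
finger_gap: 0.238
finger_force: 87.7
```

```bash
python3 plan.py 486.5 -112 80 1.626
```

```text
pos [ 486.6 -112.    79.5] a 1.626 tilt [ 0.0008 -0.0001] turn -0.0 shift [-0.  -0.1 -0.5] F [-1.5  0.9  6.3] gap 20.4 t 11.65 q6 -0.33
```

```bash
cat > circ.py <<'E'
from h import *
import sys,json
# state: centre, angle and tool yaw of the commanded circle
def rows(th0,steps,r=45.,yaw=1.626,q=0.5):
    th=th0+np.r_[0,np.cumsum(steps)]; P=r*np.c_[np.cos(th),np.sin(th)]
    T=np.c_[P@[np.cos(yaw),np.sin(yaw)],P@[np.sin(yaw),-np.cos(yaw)]]; T=np.round((T-T[0])/q)*q
    return np.diff(T,axis=0).tolist(),th[-1]
def rep(C,th0):
    o=bot.get_obs(); d=o["tool_pos"][:2]-C; th=np.arctan2(d[1],d[0]); F=o["wrist_force"]; e=np.array([np.cos(th),np.sin(th)])
    print("r",np.hypot(*d).round(2),"th",th.round(3),"crank~",(th-th0+0.755+(2*np.pi if th<th0-.2 else 0)).round(3),"Frad",(F[:2]@e).round(1),"Ftan(ccw)",(F[:2]@[-e[1],e[0]]).round(1),"F",F.round(1),"gap",round(o["finger_gap"]*85.4,1),"t",o["clock"],"pos",o["tool_pos"].round(1),"tq",o["wrist_torque"].round(2))
C=np.array([486.6,-112.0])+45*np.array([np.cos(np.radians(87.2)),np.sin(np.radians(87.2))]); TH0=np.radians(87.2)-np.pi
if __name__=="__main__":
    rep(C,TH0)
    r,t=rows(TH0+float(sys.argv[1]),[float(x) for x in sys.argv[2].split(",")]); print(C.round(1),r,round(t-TH0,3))
E
python3 circ.py 0 .05,.08,.1,.1,.1,.1,.1,.1,.1,.1; python3 circ.py .93 .1,.15,.2,.2,.2,.2,.2,.2,.2,.2
```

```text
r 44.98 th -1.62 crank~ 0.755 Frad -0.8 Ftan(ccw) -1.6 F [-1.5  0.9  6.3] gap 20.4 t 11.65 pos [ 486.6 -112.    79.5] tq [0.17 0.29 0.  ]
[488.8 -67.1] [[-0.0, 2.0], [0.0, 4.0], [0.0, 4.5], [1.0, 4.5], [1.0, 4.0], [2.0, 4.5], [2.0, 4.0], [2.5, 3.5], [2.5, 3.5], [3.5, 3.5]] 0.93
r 44.98 th -1.62 crank~ 0.755 Frad -0.8 Ftan(ccw) -1.6 F [-1.5  0.9  6.3] gap 20.4 t 11.65 pos [ 486.6 -112.    79.5] tq [0.17 0.29 0.  ]
[488.8 -67.1] [[3.5, 3.0], [5.5, 3.5], [8.5, 3.5], [8.5, 1.5], [9.0, 0.0], [9.0, -1.5], [8.5, -3.5], [7.0, -5.5], [6.5, -6.5], [4.5, -7.5]] 2.78
```

carry_out --pt "0 2 0 0 15" --pt "0 4 0 0 15" --pt "0 4.5 0 0 15" --pt "1 4.5 0 0 15" --pt "1 4 0 0 15" --pt "2 4.5 0 0 15" --pt "2 4 0 0 15" --pt "2.5 3.5 0 0 15" --pt "2.5 3.5 0 0 15" --pt "3.5 3.5 0 0 15"

```text
clock: 12.9
tool_pos: [523.7, -95.9, 79.5]
ee_rot: [0.687, 0.726, -0.0, 0.001]
wrist_force: [-3.1, -4.2, 7.0]
finger_gap: 0.232
finger_force: 87.9
```

```bash
python3 circ.py .93 .1,.12,.15,.15,.15,.15,.15,.15,.15,.15
```

```text
r 45.25 th -0.691 crank~ 1.684 Frad 0.3 Ftan(ccw) -5.2 F [-3.1 -4.2  7. ] gap 19.8 t 12.9 pos [523.7 -95.9  79.5] tq [-0.69  0.6  -0.04]
[488.8 -67.1] [[3.5, 3.0], [4.5, 3.0], [6.0, 3.0], [6.5, 2.0], [6.5, 1.0], [7.0, 0.0], [6.5, -1.0], [6.5, -2.0], [6.0, -3.0], [5.5, -4.0]] 2.35
```

carry_out --pt "3.5 3 0 0 15" --pt "4.5 3 0 0 15" --pt "6 3 0 0 15" --pt "6.5 2 0 0 15" --pt "6.5 1 0 0 15" --pt "7 0 0 0 15" --pt "6.5 -1 0 0 15" --pt "6.5 -2 0 0 15" --pt "6 -3 0 0 15" --pt "5.5 -4 0 0 15"

```text
clock: 14.15
tool_pos: [522.8, -37.2, 79.5]
ee_rot: [0.687, 0.726, 0.0, 0.001]
wrist_force: [3.3, -5.3, 2.6]
finger_gap: 0.237
finger_force: 87.8
```

```bash
python3 circ.py 2.35 .15,.15,.15,.15,.15,.15,.15,.15,.15,.15
```

```text
r 45.31 th 0.72 crank~ 3.095 Frad -1.0 Ftan(ccw) -6.1 F [ 3.3 -5.3  2.6] gap 20.3 t 14.15 pos [522.8 -37.2  79.5] tq [-0.75 -0.42  0.  ]
[488.8 -67.1] [[5.0, -4.5], [4.0, -5.5], [3.5, -5.5], [2.5, -6.5], [1.5, -6.5], [0.5, -7.0], [-0.5, -6.5], [-1.5, -6.5], [-2.5, -6.5], [-3.5, -5.5]] 3.85
```

carry_out --pt "5 -4.5 0 0 15" --pt "4 -5.5 0 0 15" --pt "3.5 -5.5 0 0 15" --pt "2.5 -6.5 0 0 15" --pt "1.5 -6.5 0 0 15" --pt "0.5 -7 0 0 15" --pt "-0.5 -6.5 0 0 15" --pt "-1.5 -6.5 0 0 15" --pt "-2.5 -6.5 0 0 15" --pt "-3.5 -5.5 0 0 15"

```text
clock: 15.4
tool_pos: [461.8, -31.2, 79.5]
ee_rot: [0.687, 0.726, 0.001, 0.001]
wrist_force: [5.5, 0.9, 3.1]
finger_gap: 0.233
finger_force: 89.9
```

```bash
python3 circ.py 3.85 .15,.15,.15,.15,.15,.15,.15,.15,.15,.15;python3 circ.py 5.35 .15,.15,.15,.15,.15,.15,.15,.15,.15,.15
```

```text
r 44.86 th 2.216 crank~ 4.591 Frad -2.5 Ftan(ccw) -4.9 F [5.5 0.9 3.1] gap 19.9 t 15.4 pos [461.8 -31.2  79.5] tq [ 0.21 -0.96 -0.  ]
[488.8 -67.1] [[-4.0, -5.0], [-5.0, -5.0], [-6.0, -3.5], [-6.0, -3.0], [-6.5, -2.0], [-6.5, -1.0], [-7.0, 0.0], [-6.5, 1.5], [-6.5, 2.0], [-6.0, 3.0]] 5.35
r 44.86 th 2.216 crank~ 4.591 Frad -2.5 Ftan(ccw) -4.9 F [5.5 0.9 3.1] gap 19.9 t 15.4 pos [461.8 -31.2  79.5] tq [ 0.21 -0.96 -0.  ]
[488.8 -67.1] [[-5.5, 4.0], [-5.0, 4.5], [-4.0, 5.5], [-3.5, 5.5], [-2.5, 6.5], [-1.0, 6.5], [-0.5, 7.0], [0.5, 6.5], [1.5, 6.5], [2.5, 6.5]] 6.85
```

carry_out --pt "-4 -5 0 0 15" --pt "-5 -5 0 0 15" --pt "-6 -3.5 0 0 15" --pt "-6 -3 0 0 15" --pt "-6.5 -2 0 0 15" --pt "-6.5 -1 0 0 15" --pt "-7 0 0 0 15" --pt "-6.5 1.5 0 0 15" --pt "-6.5 2 0 0 15" --pt "-6 3 0 0 15"

```text
clock: 16.65
tool_pos: [451.6, -91.8, 79.4]
ee_rot: [0.687, 0.726, 0.0, -0.0]
wrist_force: [-3.1, 4.6, 10.0]
finger_gap: 0.236
finger_force: 90.1
```

carry_out --pt "-5.5 4 0 0 15" --pt "-5 4.5 0 0 15" --pt "-4 5.5 0 0 15" --pt "-3.5 5.5 0 0 15" --pt "-2.5 6.5 0 0 15" --pt "-1 6.5 0 0 15" --pt "-0.5 7 0 0 15" --pt "0.5 6.5 0 0 15" --pt "1.5 6.5 0 0 15" --pt "2.5 6.5 0 0 15"

```text
clock: 17.9
tool_pos: [511.4, -106.2, 79.4]
ee_rot: [0.687, 0.726, -0.0, -0.0]
wrist_force: [-7.9, 0.5, 10.2]
finger_gap: 0.237
finger_force: 90.3
```

```bash
python3 circ.py 6.85 .15,.15,.15,.15,.15,.15,.15,.15,.15,.15;python3 circ.py 8.35 .15,.15,.15,.15,.15,.15,.15,.15,.15,.15
python3 circ.py 9.85 .15,.15,.15,.15,.15,.15,.15,.15,.15,.15
```

```text
r 45.25 th -1.047 crank~ 1.328 Frad -4.4 Ftan(ccw) -6.6 F [-7.9  0.5 10.2] gap 20.2 t 17.9 pos [ 511.4 -106.2   79.4] tq [0.18 1.25 0.08]
[488.8 -67.1] [[3.5, 6.0], [4.0, 5.0], [5.0, 4.5], [6.0, 3.5], [6.0, 3.0], [6.5, 2.0], [6.5, 1.0], [7.0, -0.5], [6.5, -1.0], [6.5, -2.0]] 8.35
r 45.25 th -1.047 crank~ 1.328 Frad -4.4 Ftan(ccw) -6.6 F [-7.9  0.5 10.2] gap 20.2 t 17.9 pos [ 511.4 -106.2   79.4] tq [0.18 1.25 0.08]
[488.8 -67.1] [[6.0, -3.0], [5.5, -4.0], [5.0, -4.5], [4.0, -5.5], [3.0, -6.0], [2.5, -6.0], [1.5, -7.0], [0.5, -6.5], [-1.0, -7.0], [-1.5, -6.5]] 9.85
r 45.25 th -1.047 crank~ 1.328 Frad -4.4 Ftan(ccw) -6.6 F [-7.9  0.5 10.2] gap 20.2 t 17.9 pos [ 511.4 -106.2   79.4] tq [0.18 1.25 0.08]
[488.8 -67.1] [[-2.5, -6.0], [-3.5, -6.0], [-4.5, -5.0], [-5.0, -4.5], [-5.5, -4.0], [-6.5, -2.5], [-6.5, -2.0], [-6.5, -0.5], [-6.5, 0.0], [-7.0, 1.0]] 11.35
```

carry_out --pt "3.5 6 0 0 15" --pt "4 5 0 0 15" --pt "5 4.5 0 0 15" --pt "6 3.5 0 0 15" --pt "6 3 0 0 15" --pt "6.5 2 0 0 15" --pt "6.5 1 0 0 15" --pt "7 -0.5 0 0 15" --pt "6.5 -1 0 0 15" --pt "6.5 -2 0 0 15"

```text
clock: 19.15
tool_pos: [530.0, -48.0, 79.5]
ee_rot: [0.687, 0.726, -0.0, 0.001]
wrist_force: [-1.7, -7.1, 6.4]
finger_gap: 0.232
finger_force: 90.2
```

carry_out --pt "6 -3 0 0 15" --pt "5.5 -4 0 0 15" --pt "5 -4.5 0 0 15" --pt "4 -5.5 0 0 15" --pt "3 -6 0 0 15" --pt "2.5 -6 0 0 15" --pt "1.5 -7 0 0 15" --pt "0.5 -6.5 0 0 15" --pt "-1 -7 0 0 15" --pt "-1.5 -6.5 0 0 15"

```text
clock: 20.4
tool_pos: [472.3, -25.2, 79.4]
ee_rot: [0.687, 0.726, 0.0, 0.0]
wrist_force: [-3.0, -4.7, 8.7]
finger_gap: 0.236
finger_force: 90.5
```

```bash
python3 circ.py 9.85 .15,.15,.15,.15,.15,.15,.15,.15,.15,.15 | head -1
python3 - <<'E'
from h import *
C=Cam("scene"); p,d=bot.read_camera("scene"); np.savez("scene3.npz",p=p,d=d); u,v=C.proj([600,-110,50])[0].astype(int)
cv2.imwrite("pics/s5.png",cv2.resize(p[v-35:v+40,u-50:u+50],None,fx=7,fy=7,interpolation=cv2.INTER_CUBIC))
E
```

```text
r 45.0 th 1.946 crank~ 4.321 Frad -3.2 Ftan(ccw) 4.5 F [-3.  -4.7  8.7] gap 20.2 t 20.4 pos [472.3 -25.2  79.4] tq [-0.61  0.72  0.04]
```

View pics/s5.png

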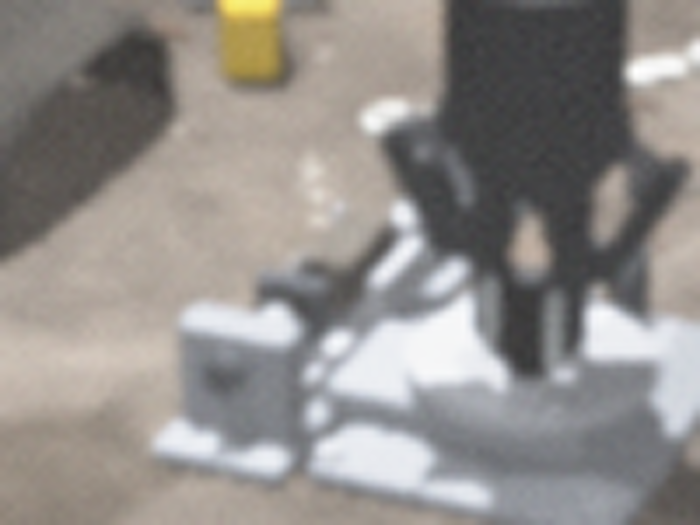

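The off-cut rides at about (350,260), just short of the dark pad at (300,285), and the handle is still well gripped. I'll keep winding at the same pace.

carry_out --pt "-2.5 -6 0 0 15" --pt "-3.5 -6 0 0 15" --pt "-4.5 -5 0 0 15" --pt "-5 -4.5 0 0 15" --pt "-5.5 -4 0 0 15" --pt "-6.5 -2.5 0 0 15" --pt "-6.5 -2 0 0 15" --pt "-6.5 -0.5 0 0 15" --pt "-6.5 0 0 0 15" --pt "-7 1 0 0 15"

```text
clock: 21.7
tool_pos: [446.1, -80.5, 79.5]
ee_rot: [0.687, 0.726, 0.001, -0.0]
wrist_force: [2.3, 6.5, 7.2]
finger_gap: 0.234
finger_force: 90.5
```

```bash
python3 circ.py 11.35 .1,.07,.05,.05,.05,.05,.05,.05,.05,.05; python3 circ.py 11.92 .04,.04,.04,.04,.04,.04,.04,.04,.04,.04|tail -1
python3 - <<'E'
from h import *
f=np.load("scene3.npz"); C=Cam("scene"); X=C.cloud(f["d"])
q=X[(f["d"]>0)&(abs(X[...,0]-604)<22)&(X[...,1]>-180)&(X[...,1]<-70)&(X[...,2]>52)&(X[...,2]<66)]
h,e=np.histogram(q[:,1],bins=range(-180,-66,4)); print(list(zip(e,h)))
E
```

```text
r 44.74 th -2.837 crank~ 5.82 Frad -4.1 Ftan(ccw) -5.5 F [2.3 6.5 7.2] gap 20.0 t 21.7 pos [446.1 -80.5  79.5] tq [ 1.05 -0.39 -0.02]
[488.8 -67.1] [[-4.5, 1.5], [-2.5, 1.0], [-2.0, 1.0], [-2.0, 1.0], [-2.0, 1.0], [-2.0, 1.5], [-2.0, 1.5], [-1.5, 1.5], [-1.5, 1.5], [-2.0, 1.5]] 11.92
[488.8 -67.1] [[-1.0, 1.5], [-1.5, 1.0], [-1.0, 1.5], [-1.0, 1.5], [-1.0, 1.5], [-1.0, 1.5], [-0.5, 2.0], [-1.0, 1.5], [-0.5, 1.5], [-1.0, 1.5]] 12.32
[(np.int64(-180), np.int64(0)), (np.int64(-176), np.int64(0)), (np.int64(-172), np.int64(0)), (np.int64(-168), np.int64(0)), (np.int64(-164), np.int64(0)), (np.int64(-160), np.int64(0)), (np.int64(-156), np.int64(0)), (np.int64(-152), np.int64(0)), (np.int64(-148), np.int64(2)), (np.int64(-144), np.int64(2)), (np.int64(-140), np.int64(7)), (np.int64(-136), np.int64(2)), (np.int64(-132), np.int64(6)), (np.int64(-128), np.int64(4)), (np.int64(-124), np.int64(5)), (np.int64(-120), np.int64(4)), (np.int64(-116), np.int64(2)), (np.int64(-112), np.int64(4)), (np.int64(-108), np.int64(4)), (np.int64(-104), np.int64(6)), (np.int64(-100), np.int64(5)), (np.int64(-96), np.int64(3)), (np.int64(-92), np.int64(6)), (np.int64(-88), np.int64(9)), (np.int64(-84), np.int64(1)), (np.int64(-80), np.int64(0)), (np.int64(-76), np.int64(0)), (np.int64(-72), np.int64(0))]
```

carry_out --pt "-4.5 1.5 0 0 15" --pt "-2.5 1 0 0 15" --pt "-2 1 0 0 15" --pt "-2 1 0 0 15" --pt "-2 1 0 0 15" --pt "-2 1.5 0 0 15" --pt "-2 1.5 0 0 15" --pt "-1.5 1.5 0 0 15" --pt "-1.5 1.5 0 0 15" --pt "-2 1.5 0 0 15"

```text
clock: 22.95
tool_pos: [460.2, -101.6, 79.4]
ee_rot: [0.687, 0.726, 0.0, -0.0]
wrist_force: [-1.1, 6.4, 9.6]
finger_gap: 0.236
finger_force: 90.6
```

```bash
python3 circ.py 11.92 .04,.04,.04,.04,.04,.04,.04,.04,.04,.04;  python3 circ.py 12.32 .03,.03,.03,.03,.03,.03,.03,.03,.03,.03|tail -1
```

```text
r 44.87 th -2.262 crank~ 6.395 Frad -4.2 Ftan(ccw) -4.9 F [-1.1  6.4  9.6] gap 20.2 t 22.95 pos [ 460.2 -101.6   79.4] tq [1.13 0.26 0.  ]
[488.8 -67.1] [[-1.0, 1.5], [-1.5, 1.0], [-1.0, 1.5], [-1.0, 1.5], [-1.0, 1.5], [-1.0, 1.5], [-0.5, 2.0], [-1.0, 1.5], [-0.5, 1.5], [-1.0, 1.5]] 12.32
[488.8 -67.1] [[-0.5, 1.5], [-0.5, 1.0], [0.0, 1.5], [-0.5, 1.0], [-0.5, 1.5], [0.0, 1.5], [-0.5, 1.0], [0.0, 1.5], [0.0, 1.5], [0.0, 1.0]] 12.62
```

carry_out --pt "-1 1.5 0 0 15" --pt "-1.5 1 0 0 15" --pt "-1 1.5 0 0 15" --pt "-1 1.5 0 0 15" --pt "-1 1.5 0 0 15" --pt "-1 1.5 0 0 15" --pt "-0.5 2 0 0 15" --pt "-1 1.5 0 0 15" --pt "-0.5 1.5 0 0 15" --pt "-1 1.5 0 0 15"

```text
clock: 24.2
tool_pos: [475.6, -110.1, 79.4]
ee_rot: [0.687, 0.726, 0.0, -0.0]
wrist_force: [-3.6, 8.1, 11.0]
finger_gap: 0.237
finger_force: 90.6
```

```bash
python3 circ.py 12.32 .03,.03,.03,.03,.03,.03,.03,.03,.03,.03
```

```text
r 45.03 th -1.868 crank~ 6.789 Frad -6.6 Ftan(ccw) -5.9 F [-3.6  8.1 11. ] gap 20.3 t 24.2 pos [ 475.6 -110.1   79.4] tq [ 1.33  0.54 -0.02]
[488.8 -67.1] [[-0.5, 1.5], [-0.5, 1.0], [0.0, 1.5], [-0.5, 1.0], [-0.5, 1.5], [0.0, 1.5], [-0.5, 1.0], [0.0, 1.5], [0.0, 1.5], [0.0, 1.0]] 12.62
```

carry_out --pt "-0.5 1.5 0 0 15" --pt "-0.5 1 0 0 15" --pt "0 1.5 0 0 15" --pt "-0.5 1 0 0 15" --pt "-0.5 1.5 0 0 15" --pt "0 1.5 0 0 15" --pt "-0.5 1 0 0 15" --pt "0 1.5 0 0 15" --pt "0 1.5 0 0 15" --pt "0 1 0 0 15"

```text
clock: 25.45
tool_pos: [488.6, -112.1, 79.4]
ee_rot: [0.687, 0.726, 0.0, -0.0]
wrist_force: [-5.1, 3.5, 10.8]
finger_gap: 0.237
finger_force: 90.7
```

```bash
python3 circ.py 12.62 .02,.02,.02,.02,.02,.02,.02,.02,.02,.02
python3 - <<'E'
from h import *
C=Cam("scene"); p,d=bot.read_camera("scene"); np.savez("scene4.npz",p=p,d=d); X=C.cloud(d)
q=X[(d>0)&(abs(X[...,0]-604)<18)&(X[...,1]>-160)&(X[...,1]<-20)&(X[...,2]>51)&(X[...,2]<68)]
h,e=np.histogram(q[:,1],bins=range(-140,-20,4)); print(list(zip(e.tolist(),h.tolist())))
E
```

```text
r 45.07 th -1.576 crank~ 0.799 Frad -3.4 Ftan(ccw) -5.1 F [-5.1  3.5 10.8] gap 20.2 t 25.45 pos [ 488.6 -112.1   79.4] tq [ 0.52  0.94 -0.  ]
[488.8 -67.1] [[-0.0, 1.0], [0.0, 1.0], [0.0, 0.5], [0.0, 1.0], [0.0, 1.0], [0.0, 1.0], [0.0, 1.0], [0.0, 0.5], [0.5, 1.0], [0.0, 1.0]] 12.82
[(-140, 0), (-136, 0), (-132, 0), (-128, 0), (-124, 3), (-120, 5), (-116, 2), (-112, 6), (-108, 10), (-104, 3), (-100, 5), (-96, 5), (-92, 3), (-88, 6), (-84, 5), (-80, 8), (-76, 3), (-72, 6), (-68, 0), (-64, 3), (-60, 9), (-56, 13), (-52, 13), (-48, 5), (-44, 7), (-40, 3), (-36, 2), (-32, 1), (-28, 0)]
```

carry_out --pt "0 1 0 0 15" --pt "0 1 0 0 15" --pt "0 0.5 0 0 15" --pt "0 1 0 0 15" --pt "0 1 0 0 15" --pt "0 1 0 0 15" --pt "0 1 0 0 15" --pt "0 0.5 0 0 15" --pt "0.5 1 0 0 15" --pt "0 1 0 0 15"

```text
clock: 26.75
tool_pos: [497.5, -111.3, 79.4]
ee_rot: [0.687, 0.726, -0.0, -0.0]
wrist_force: [-6.9, 1.0, 11.1]
finger_gap: 0.236
finger_force: 90.7
```

```bash
python3 circ.py 12.82 .02,.02,.02,.02,.02,.02,.02,.02,.02,.02
```

```text
r 45.13 th -1.378 crank~ 0.997 Frad -2.3 Ftan(ccw) -6.5 F [-6.9  1.  11.1] gap 20.1 t 26.75 pos [ 497.5 -111.3   79.4] tq [0.32 1.02 0.01]
[488.8 -67.1] [[0.0, 1.0], [0.5, 1.0], [0.0, 0.5], [0.0, 1.0], [0.5, 1.0], [0.0, 1.0], [0.5, 0.5], [0.0, 1.0], [0.5, 1.0], [0.0, 0.5]] 13.02
```

carry_out --pt "0 0.5 0 0 15" --pt "0.5 0.5 0 0 15" --pt "0 0.5 0 0 15" --pt "0 1 0 0 15" --pt "0 0.5 0 0 15" --pt "0.5 0.5 0 0 15" --pt "0 1 0 0 15" --pt "0 0.5 0 0 15" --pt "0.5 1 0 0 15" --pt "0 1 0 0 15"

```text
clock: 28.0
tool_pos: [504.3, -109.5, 79.4]
ee_rot: [0.687, 0.726, -0.0, -0.0]
wrist_force: [-7.5, 2.1, 11.9]
finger_gap: 0.234
finger_force: 90.7
```

```bash
python3 circ.py 12.98 .015,.015,.015,.015,.015,.015,.015,.015,.015,.015; sleep 0; python3 -c "
from circ import *
for i in range(3): rep(C,TH0)"
```

```text
r 45.2 th -1.221 crank~ 1.153 Frad -4.5 Ftan(ccw) -6.3 F [-7.5  2.1 11.9] gap 20.0 t 28.0 pos [ 504.3 -109.5   79.4] tq [ 0.36  1.33 -0.04]
[488.8 -67.1] [[0.0, 0.5], [0.5, 1.0], [0.0, 0.5], [0.5, 0.5], [0.0, 0.5], [0.5, 1.0], [0.0, 0.5], [0.5, 0.5], [0.0, 0.5], [0.5, 1.0]] 13.13
r 45.2 th -1.221 crank~ 1.153 Frad -4.5 Ftan(ccw) -6.3 F [-7.5  2.1 11.9] gap 20.0 t 28.0 pos [ 504.3 -109.5   79.4] tq [ 0.36  1.33 -0.04]
r 45.2 th -1.221 crank~ 1.153 Frad -4.5 Ftan(ccw) -6.3 F [-7.5  2.1 11.9] gap 20.0 t 28.0 pos [ 504.3 -109.5   79.4] tq [ 0.36  1.33 -0.04]
r 45.2 th -1.221 crank~ 1.153 Frad -4.5 Ftan(ccw) -6.3 F [-7.5  2.1 11.9] gap 20.0 t 28.0 pos [ 504.3 -109.5   79.4] tq [ 0.36  1.33 -0.04]
```

carry_out --pt "0 0.5 0 0 15" --pt "0.5 1 0 0 15" --pt "0 0.5 0 0 15" --pt "0.5 0.5 0 0 15" --pt "0 0.5 0 0 15" --pt "0.5 1 0 0 15" --pt "0 0.5 0 0 15" --pt "0.5 0.5 0 0 15" --pt "0 0.5 0 0 15" --pt "0.5 1 0 0 15"

```text
clock: 29.25
tool_pos: [510.4, -106.8, 79.4]
ee_rot: [0.687, 0.726, -0.001, -0.0]
wrist_force: [-10.0, -1.7, 12.8]
finger_gap: 0.234
finger_force: 90.9
```

```bash
python3 circ.py 13.13 .015,.015,.015,.015,.015,.015,.015,.015,.015,.015
```

```text
r 45.26 th -1.074 crank~ 1.3 Frad -3.2 Ftan(ccw) -9.6 F [-10.   -1.7  12.8] gap 19.9 t 29.25 pos [ 510.4 -106.8   79.4] tq [-0.1   1.71 -0.05]
[488.8 -67.1] [[0.5, 0.5], [0.0, 0.5], [0.5, 1.0], [0.5, 0.5], [0.0, 0.5], [0.5, 0.5], [0.5, 0.5], [0.0, 0.5], [0.5, 0.5], [0.5, 1.0]] 13.28
```

carry_out --pt "0.5 0.5 0 0 15" --pt "0 0.5 0 0 15" --pt "0 0 0 0 15" --pt "0 0 0 0 15" --pt "0 0 0 0 15" --pt "0 0 0 0 15" --pt "0 0 0 0 15" --pt "0 0 0 0 15" --pt "0 0 0 0 15" --pt "0 0 0 0 15"

```text
clock: 30.5
tool_pos: [511.3, -106.3, 79.4]
ee_rot: [0.687, 0.726, -0.001, -0.0]
wrist_force: [-9.6, -0.2, 12.4]
finger_gap: 0.235
finger_force: 90.9
```

```bash
python3 circ.py 13.16 .015
python3 - <<'E'
from h import *
C=Cam("scene"); p,d=bot.read_camera("scene"); np.savez("scene5.npz",p=p,d=d); u,v=C.proj([600,-80,50])[0].astype(int)
cv2.imwrite("pics/s6.png",cv2.resize(p[v-30:v+30,u-40:u+40],None,fx=9,fy=9,interpolation=cv2.INTER_CUBIC))
E
```

```text
r 45.25 th -1.05 crank~ 1.325 Frad -4.6 Ftan(ccw) -8.5 F [-9.6 -0.2 12.4] gap 20.1 t 30.5 pos [ 511.3 -106.3   79.4] tq [-0.13  1.66  0.02]
[488.8 -67.1] [[0.5, 0.5]] 13.175
```

View pics/s6.png

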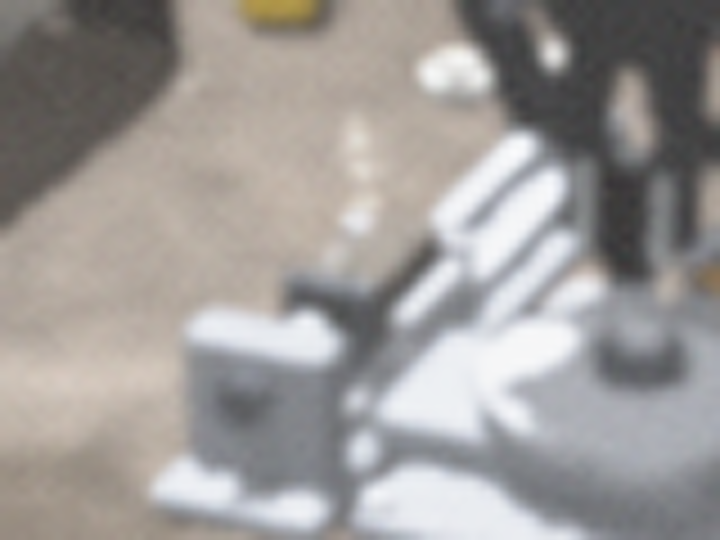

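The dark off-cut now runs right up to the pad at about (345,300), and the held tangential force (8.5 N against about 5 to 6 N free-running) confirms firm contact. I'll let go and rise straight up.

carry_out --pt "0 0 0 0 45" --pt "0 0 0 0 45" --pt "0 0 0 0 45" --pt "0 0 0 0 45" --pt "0 0 -5 0 45" --pt "0 0 -20 0 45" --pt "0 0 -30 0 45" --pt "0 0 -30 0 45" --pt "0 0 -30 0 45" --pt "0 0 0 0 45"

```text
clock: 31.8
tool_pos: [513.0, -106.3, 197.8]
ee_rot: [0.687, 0.726, 0.001, 0.002]
wrist_force: [0.1, -0.5, 0.2]
finger_gap: 0.528
finger_force: 0.0
```

```bash
python3 circ.py 13.16 .015|head -1
python3 - <<'E'
from h import *
C=Cam("scene"); p,d=bot.read_camera("scene"); X=C.cloud(d)
q=X[(d>0)&(abs(X[...,0]-510)<22)&(abs(X[...,1]+106)<22)&(X[...,2]>75)&(X[...,2]<112)]; print("handle",len(q),q.mean(0))
def hist(d):
    X=C.cloud(d); q=X[(d>0)&(abs(X[...,0]-604)<18)&(X[...,1]>-140)&(X[...,1]<-40)&(X[...,2]>51)&(X[...,2]<68)]; return np.histogram(q[:,1],bins=range(-140,-40,4))[0]
print(hist(np.load("scene5.npz")["d"]),hist(d))
u,v=C.proj([570,-90,50])[0].astype(int); cv2.imwrite("pics/s7.png",cv2.resize(p[v-45:v+45,u-60:u+60],None,fx=6,fy=6,interpolation=cv2.INTER_CUBIC))
E
```

```text
r 46.05 th -1.019 crank~ 1.356 Frad 0.5 Ftan(ccw) -0.2 F [ 0.1 -0.5  0.2] gap 45.1 t 31.8 pos [ 513.  -106.3  197.8] tq [-0.   -0.05 -0.03]
handle 73 [ 507.15549205 -100.09449416   93.28345322]
[ 0  0  0  0  2  4  3  6  3  9  3  5  5  5  6  5  4  5  4  1  3 10 20  8] [ 0  0  0  0  1  5  6  2  7  4  5  7  2  6  5  6  4  3  5  3  5 11 13  9]
```

View pics/s7.png

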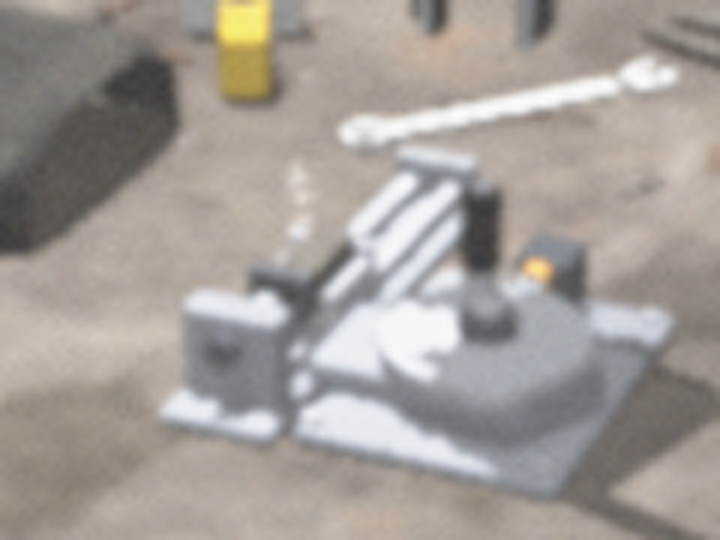

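The crank stands free and the off-cut reaches from the pusher wall to the pad at about (300,275). I'll move the arm clear for one top-view check that the crank hasn't drifted.

carry_out --pt "-20 0 -10 0 45" --pt "-40 0 -10 0 45" --pt "-50 0 0 0 45" --pt "-50 0 0 0 45" --pt "-50 0 0 0 45" --pt "-50 0 0 0 45" --pt "-40 0 0 0 45" --pt "-20 0 0 0 45" --pt "0 0 0 0 45" --pt "0 0 0 0 45"

```text
clock: 33.1
tool_pos: [529.6, -424.9, 213.8]
ee_rot: [0.687, 0.726, 0.0, -0.0]
wrist_force: [-0.1, 1.1, -0.6]
finger_gap: 0.528
finger_force: 0.0
```

Run:
```python
from h import *
from circ import C as CC,TH0
C=Cam("scene"); p,d=bot.read_camera("scene"); X=C.cloud(d)
q=X[(d>0)&(abs(X[...,0]-510)<22)&(abs(X[...,1]+106)<22)&(X[...,2]>75)&(X[...,2]<112)]; print("handle",len(q),q.mean(0))
T=Cam("top"); p,d=bot.read_camera("top"); X=T.cloud(d); q=X[(d>0)&(abs(X[...,0]-510)<18)&(abs(X[...,1]+106)<18)&(X[...,2]>97)&(X[...,2]<110)]; h=q.mean(0); print("top",len(q),h,"th",np.arctan2(*(h[:2]-CC)[::-1]))
g=cv2.cvtColor(p,cv2.COLOR_BGR2GRAY); np.set_printoptions(linewidth=200)
print(g[174:184,258:292:1]); print(np.round(X[174:184,258:292,2]).astype(int))
```

```text
handle 74 [ 507.36004189 -100.25874092   92.91496901]
top 44 [ 510.13132785 -106.34260059  104.18214732] th -1.0733584493630022
[[228 223 162 139 133 168 239 202  65  51  67  65  69  63  69  72  68  68  73  75  72  76  94 109 197 255 255 229 245 255 255 255 255 255]
 [204 217 129 137 139 175 216 137  83 126 201 224 211 169 185 176 137 134 139 141 146 148 157 156 177 245 255 237 246 255 255 255 255 255]
 [156 142  55 142 140 128 145 147 148 148 146 142 138 150 158 163 162 155 149 143 144 145 147 145 179 248 255 255 247 232 227 177 133 120]
 [  7  28  73 147 145 130 119 149 142 139 141 141 137 141 155 156 162 167 165 151 143 139 147 145 170 238 255 208  56  74  77  84  88  93]
 [ 22  42  87 149 144 132 122 153 148 150 151 148 144 150 153 151 156 165 165 159 155 151 152 156 173 235 255 247 186 229 232 231 234 235]
 [ 23  42  80 144 147 136 133 159 157 163 160 152 154 162 163 160 156 158 156 160 163 158 161 167 165 223 255 255 182 220 222 221 220 219]
 [ 23  42  74 137 150 131 114 164 165 173 161 150 153 158 158 159 155 150 148 148 159 175 174 168 152 225 255 255 181 218 219 219 215 209]
[... 1449 characters left out ...]
9   10]
 [  57 1144   57   62   58   58   53   56   58   53   58   56   55   52   56   58   53   54   56   52   53   54   56   59   57   53   45   45   10    5    6   11    8   10]
 [  53   52   54   57   63   58   56   55   54   56   57   55   57   58   56   53   59   54   55   58   55   58   54   52   57   54   47   48    9   10    8    7    8    7]
 [  50   51   52   61   59   62   59   51   55   57   57   52   57   55   54   56   58   58   55   56   53   54   53   52   52   54   47   44   24   19   22   21   20   16]
 [  43    8    9   55   61   61   57   54   53   54   57   53   50   50   47   52   47   48   45   48   45   44   43   45   42   40   47   45   25   22   23   21   18   22]]
```

```bash
python3 -c "
from workcell import bot
print(bot.sign_off())"
```

```text
the job is handed in; nothing more can be done
None
```

I handed the job in at about 33 s: the off-cut is nipped between the pusher wall and the sprung pad, which I estimate is pressed about 2 mm of its 4 mm. The crank has been let go and showed no real drift afterwards, the arm is clear, and nothing else on the table was moved.

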